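Load and hold shut a lantern's battery case

ROBOT

A 6-joint arm with a two-finger parallel gripper is mounted at the origin on the work surface. World frame = base frame: x ahead of the robot, y to its left, z up, the work surface at z = 0. Lengths are in mm, angles in rad, forces in N, time in s.
With the tool pointing down it reaches from about 350 to 875 mm from the base axis. Payload 4.2 kg.
Tool frame: the origin (TCP) lies midway between the tips of the shut fingers; the grasp point (between the pads) lies 19 mm behind it; z points along the fingers, y is the line along which they close (so a half turn about z gives the same grasp; the last joint's range is limited). The gripper opens to 85 mm and grips with 20 to 120 N. Pads are 22 mm wide; open, the fingers measure 114 mm over their backs; the gripper's body (76 mm by 85 mm) begins 54 mm behind the grasp point. The pads swing forward as they close: fully open they stand 13 mm farther back than shut.
Start: joints at [-0.901, 0.385, 0.008, 0, -1.194, -0.259], TCP at [249.602, -572.973, 231.312] pointing down, gripper open.
Joint ranges: [-3.14, 3.14], [-1.21, 2.06], [-1.07, 1.41], [-3.16, 2.05], [-2.99, -0.16], [-3.1, 3.1]. Speed limits (rad/s): [2.79, 2.79, 3.14, 3.14, 3.14, 3.14].

INTERFACE

Orientations are given as a unit quaternion [x, y, z, w].
In Python, from bench import read_state, get_image, job_done gives the robot as it stands.
- The arm moves only by the shell command python3 -m jog 'ROWS'. ROWS is JSON, a list of rows, each a list of 3 entries, a list of its own where there are three numbers: the shift along the world's x, y, z scaled (see below), then the turn, a rotation vector about the world's x, y, z scaled (see below), then the gripper's target within -1 to 1 (shut at 1, half-way at 0, fully open at -1). In form: [[[x, y, z], [wx, wy, wz], claw], ...]. A call has 1 to 20 rows; each row is the pose to reach, as a shift and turn from the pose commanded when the call began; what a row does not reach only later rows make up. The controller multiplies each number of a shift by 10 cm and each number of a turn by 120 degrees. A row lasts 1/10 s, in which the tool goes at most 50 mm and 8.59 degrees, less where a joint would pass 70% of its speed; a pose out of reach is approached as far as the arm can. A call with a number of a shift or a turn outside -1 to 1 is refused whole. A call with a gripper value outside its range is refused whole. The fingers move at their own pace and stop on an object; the grip force is fixed at half the most. Time passes only in rows, so rows that repeat a pose let the fingers close. It gives the time, the measured TCP pose, the force, the opening and the grip force at its end, in the units of the state.
- read_state(): the state, without advancing time (a new reading comes with each control period).
- get_image(name): name is "side" or "top"; returns a dict with "frame" (400x640x3 uint8, red, green, blue), "range_z" (400x640 float32, mm along the optical axis (not along the pixel's ray), 0 where there is no reading), "fx", "fy", "cx", "cy" (pixels), "R" (3x3) and "t" (3): a world point X has camera coordinates R X + t. Camera axes: x right, y down, z forward; pixel columns grow to the right and rows downward; lengths in mm; the calibration is good to about 2 mm. A picture is of the moment at which its call begins.
- job_done(): hands the job in; it is judged then, once.
The state is a dict: "clock": time; "joints": joint angles; "joint_vel": joint speeds; "joint_efforts": joint torques, N m; "position": TCP position; "ee_rot": TCP orientation; "contact_force": force on the tool from outside, world axes, zero at the start; "wrist_torque": the same for the moment, N m; "gripper_width": finger opening in mm; "grasp_force": force on a finger pad.
Only numpy, scipy, OpenCV 4.12 (cv2) and the standard library are available. Lean on these libraries where they do the work, as an engineer would, in place of code of your own. Each camera call takes 0.05 s, during which the arm holds its last target. There are 200 camera calls.

TASK

Take the middle-sized battery cell from the parts tray and lay it lengthwise in the sprung cradle of the lantern's battery case, let go of it, then fit the case cover down over both dowels and press it until the seam is fully closed. The springs lift the cover again if it is let go, so the program finishes while still pressing the pair firmly shut. Leave the other two cells and everything else on the bench where they are.

Things in the scene. Friction and masses are not known exactly. Their poses are not given: they have to be found in the camera images.
- carrier: lower half of the lantern's battery case, white plastic, fixed to the bench: floor 120 x 56 mm, 6 mm thick, with an end block at each end (30 long x 56 wide, tops 39 mm above the bench) and between them a 60 mm gap open to both long sides, so that fingers can come down beside the cell. Origin: centre of the underside; x along the length, through both dowels; z up. Same after half a turn
- dowel_a (a point): centre of one block top, at the foot of its upright steel dowel, 45 mm from the carrier's centre (+x); dowel 10 mm diameter, 18 mm tall, tip tapered over the last 4 mm
- dowel_b (a point): the same for the other dowel, 45 mm from the carrier's centre (-x)
- cradle (a joint): m the steel cell cradle in the gap is pushed down: 0 at rest, stop 0.008. Two rails along the carrier's x, 52 mm long, 20 mm over their outsides, tops 20 mm above the bench. The middle cell in it has its axis 31 mm above the bench, its top 5 mm above the blocks. Spring: 3 N at 0, 13 N at 0.005, where the case is shut and the cover bears on the blocks: about 11 N of push besides the cover's weight
- carrier_seam (a point): centre of the lower half's seam, level with the block tops, 39 mm above the carrier's origin; axes as the carrier
- cover: upper half of the case, loose, white plastic, about 160 g, lying right way up on the bench: plate 120 x 56 x 14 mm with an 11.5 mm through hole at x = -45 and +45 mm for the dowels, standing on two thin skirts along its long sides (54 x 3 mm, 12 mm deep; they go into the gap between the blocks). Origin: centre, level with the skirts' lower edge; x along the length. Goes on either way round
- cover_grip (a point): centre of the top of the cover's grip block, 56 mm above the cover's origin; the block is 40 mm long (cover x), 24 mm wide (cover y) and 30 mm tall, standing on the plate top (26 mm above the origin): take it from above across the 24 mm
- cover_seam (a point): centre of the cover plate's underside, 12 mm above the cover's origin; meets carrier_seam when the case is shut (cover origin 27 mm above the carrier's)
- middle_cell: the middle-sized battery cell, plain bare metal, cylinder 26 mm diameter x 50 mm long, about 65 g; the only one that fits the case; may lie either way round. Origin at its centre, x along its axis. It lies level in one of the tray's three bays, axis 30 mm above the bench.
- thin_cell: thin battery cell, same metal, 14.5 mm diameter x 50 mm, in another bay; stays there. Origin at its centre, x along its axis.
- fat_cell: fat battery cell, same metal, 33 mm diameter x 60 mm, in another bay; stays there. Origin at its centre, x along its axis.
- tray: plywood parts tray fixed to the bench, 90 x 264 mm, with three bays in a row along its y (centres at y = -87, 0, +87 mm), walls and dividers 14 mm high, floor 4 mm thick. In each bay a cell lies on two low rails along the tray's x (tops 18 mm up, 16 mm over the outside). Which cell is in which bay varies. Origin: centre of the underside.
- gourd: wooden mate gourd, 82 mm wide, 98 mm tall, near the far edge; bystander. Origin: centre of its underside.
- cup: white ceramic cup, 72 mm wide, 85 mm tall, with two steel bombillas standing in it, up to 205 mm; bystander. Origin: centre of its underside.
- canister: glass canister with steel lid, 100 mm wide, 162 mm tall; bystander. Origin: centre of its underside.
- screwdriver: screwdriver lying crosswise on the bench just beyond the case; bystander. Origin at the middle of its underside.
- dish: terracotta dish, 80 mm wide, 22 mm tall; bystander. Origin: centre of its underside.

How it is judged (in metres and radians):
On the way:
1. the middle cell lies in the cradle, let go (x of middle_cell in the frame of carrier between -0.008 and 0.008 m and y of middle_cell in the frame of carrier between -0.004 and 0.004 m and angle between the x axis of middle_cell and the x axis of carrier, either way round below 0.15 rad and z of middle_cell in the frame of carrier between 0.027 and 0.034 m and contact force between middle_cell and the fingers below 0.05 N and linear speed of middle_cell below 0.02 m/s), for 0.2 s.
At the end, for the whole second after the job is handed in: Middle cell in the cradle (8 mm along, 4 mm across, 0.15 rad); cover on both dowels, centred within 2.5 mm, in line within 0.05 rad, level within 0.04 rad, seam open under 1.5 mm, cradle down over 3 mm; the robot still presses the cover, at rest, through the last second (x of middle_cell in the frame of carrier between -0.008 and 0.008 m and y of middle_cell in the frame of carrier between -0.004 and 0.004 m and angle between the x axis of middle_cell and the x axis of carrier, either way round below 0.15 rad and horizontal distance between cover_seam and carrier_seam below 0.0025 m and z of cover_seam in the frame of carrier_seam between -0.002 and 0.0015 m and angle between the x axis of cover and the x axis of carrier, either way round below 0.05 rad and angle between the z axis of cover and the z axis of carrier, either way round below 0.04 rad and value of joint cradle above 0.003 m and linear speed of cover below 0.02 m/s and (contact force between cover and the fingers above 2 N or contact force between cover and the arm above 2 N)); the arm keeps its last pose, push and grip.
It fails at once if the thin or the fat cell is moved more than 25 mm (distance of any of thin_cell, fat_cell from where it was at the start of the episode above 0.025 m).
It fails at once if the gourd, cup, canister, screwdriver or dish is moved more than 25 mm (distance of any of gourd, cup, canister, screwdriver, dish from where it was at the start of the episode above 0.025 m).
It also fails if it takes over 64 s, if anything falls off the work surface, if the arm or the gripper's body presses on something with over 40 N, if the wrist force passes 120 N, or if a joint passes its speed limit or range.

## Working session

There is one attempt and no reset: what is moved stays moved. The work goes in short steps, Python scripts to look and compute and a shell command to move; the robot and the scene stay as the last step left them, time stands still between calls to the robot, and variables do not carry over. Pictures are saved under pics/ and viewed, at most 14 in all, crops included, and the job is handed in when it is done.

```bash
mkdir -p pics; ls; python3 - <<'E'
from bench import *
import cv2,numpy as np
for n in("top","side"):
    d=get_image(n); np.savez(n+"0.npz",**d); cv2.imwrite(f"pics/{n}0.png",d["frame"][:,:,::-1])
    print(n,d["fx"],d["cx"],d["cy"],d["R"],d["t"])
print(read_state())
E
```

```text
pics
top 472.8343739948804 314.4793970390717 206.42319371062828 [[ 0.00220341 -0.99995331  0.00940903]
 [-0.98454672 -0.00381688 -0.17508054]
 [ 0.17510828 -0.00887785 -0.98450915]] [ -20.10772666  605.35102694 1027.03973622]
side 434.1377151679735 319.8880126858956 200.6563096654446 [[-0.93493733 -0.35475955  0.00615241]
 [-0.20872665  0.53589306 -0.81807812]
 [ 0.28692399 -0.76613595 -0.5750742 ]] [521.19417262 189.55678128 928.97118875]
{'clock': 0.1, 'joints': array([-9.01390270e-01,  3.85497965e-01,  6.74562683e-03, -4.35969032e-04,
       -1.19402497e+00, -2.58624828e-01]), 'joint_vel': array([ 0.00049385, -0.0022373 ,  0.0037136 ,  0.00160403, -0.00142023,
       -0.00158383]), 'joint_efforts': array([-6.39745540e-04, -3.93321061e+01,  1.88928741e+01,  4.19791907e+00,
       -2.59712069e-03,  2.00192579e-05]), 'position': array([ 249.39175695, -572.50325785,  230.31319344]), 'ee_rot': array([-2.03870763e-01,  9.78997288e-01,  9.76437495e-04, -2.62095682e-04]), 'contact_force': array([-0.37938325, -0.18496252,  0.35361439]), 'wrist_torque': array([-0.00036367,  0.02023548,  0.00071893]), 'grasp_force': 0.0, 'gripper_width': 85.56451242518219}
```

View pics/top0.png

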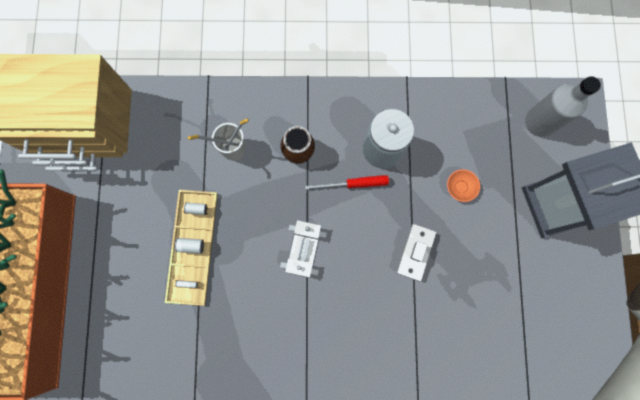

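View pics/side0.png

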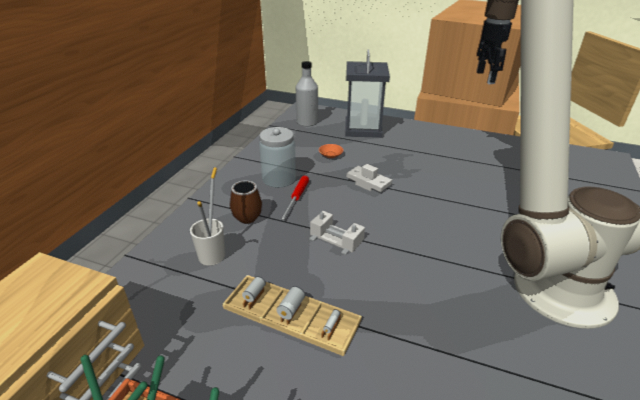

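The top view shows the tray at the left with cells near (195,209), (189,246) and (186,285). The carrier is near (304,249) and the cover near (418,252). I'll enlarge these areas for precision.

```bash
cat > h.py <<'E'
import numpy as np
def at_z(d,u,v,z):
    "world point on plane z seen at pixel (u,v)"
    r=d["R"].T@np.array([(u-d["cx"])/d["fx"],(v-d["cy"])/d["fy"],1]); c=-d["R"].T@d["t"]
    return c+r*(z-c[2])/r[2]
def cloud(d):
    v,u=np.mgrid[:400,:640]; z=d["range_z"]
    P=np.stack([(u-d["cx"])/d["fx"]*z,(v-d["cy"])/d["fy"]*z,z],-1)-d["t"]
    return P@d["R"]
E
python3 - <<'E'
import cv2,numpy as np
from h import *
d=np.load("top0.npz"); f=d["frame"][:,:,::-1]
a=cv2.resize(f[185:310,160:222],None,fx=6,fy=6,interpolation=2)[:600]
b=cv2.resize(f[215:285,275:325],None,fx=8,fy=8,interpolation=2)
c=cv2.resize(f[215:285,395:441],None,fx=8,fy=8,interpolation=2)
cv2.imwrite("pics/a.png",a)
cv2.imwrite("pics/bc.png",np.hstack([b,c]))
P=cloud(d)
for n,(u,v) in dict(c1=(195,209),c2=(189,246),c3=(186,285),car=(304,249),grip=(421,247)).items(): print(n,P[v,u])
E
```

```text
c1 [600.18720247 256.42920082  43.02809329]
c2 [514.45474157 264.5678861   48.86236692]
c3 [427.82922765 271.24538896  32.44200919]
car [511.25643875   5.55806335  16.61802404]
grip [ 513.07244262 -257.97769117   56.83405857]
```

View pics/a.png

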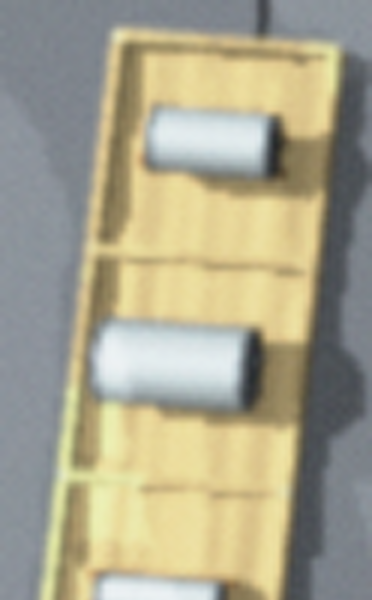

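View pics/bc.png

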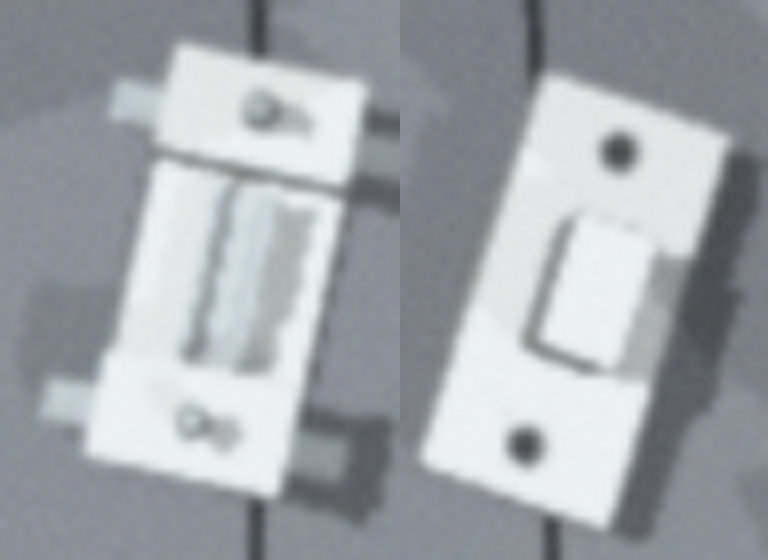

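The crops show:
- **Cells:** the middle cell is in the top bay, about (195,209). Its top is at z=43, as it must be.
- **Carrier:** dowels at crop (262,110) and (192,424).
- **Cover:** holes at crop (219,152) and (124,446), and the grip block between them.

Next I'll work out the poses from these.

```bash
python3 - <<'E'
import cv2,numpy as np
from h import *
def fit(P,c,r,z0,z1,lab):
    m=(np.hypot(P[...,0]-c[0],P[...,1]-c[1])<r)&(P[...,2]>z0)&(P[...,2]<z1)
    Q=P[m].astype(np.float32); (cx,cy),(w,h),a=cv2.minAreaRect(Q[:,:2])
    if w<h: a+=90; w,h=h,w
    print(lab,len(Q),"c",round(cx,1),round(cy,1),"size",round(w,1),round(h,1),"ang",round((a+90)%180-90,1),"zmed",np.median(Q[:,2]).round(1),"mean",Q.mean(0).round(1))
for n in("top","side"):
    d=np.load(n+"0.npz");P=cloud(d);print(n)
    fit(P,(600,256),45,32,60,"cell")
    fit(P,(514,264),45,32,60,"fat")
    fit(P,(428,271),45,26,60,"thin")
    fit(P,(505,6),75,36,43,"blocks")
    fit(P,(513,-258),30,52,62,"grip")
    fit(P,(508,-252),75,22,30,"plate")
    fit(P,(508,-252),75,15,30,"plate2")
d=np.load("top0.npz")
px=lambda x,y,ox,s,oy: ((x+.5)/s-.5+ox,(y+.5)/s-.5+oy)
def line(lab,p,q,zp,zq=None):
    A=at_z(d,*p,zp);B=at_z(d,*q,zp);D=A-B
    print(lab,A.round(1),B.round(1),"mid",((A+B)/2).round(1),"len",np.hypot(*D[:2]).round(1),"ang",np.degrees(np.arctan2(D[1],D[0])).round(1))
line("dowel tip",px(262,104,275,8,215),px(188,420,275,8,215),57)
line("holes",px(619-400,152,395,8,215),px(524-400,446,395,8,215),26)
line("cell ends",px(148,140,160,6,185),px(277,145,160,6,185),30)
line("cell sides",px(212,112,160,6,185),px(206,172,160,6,185),34)
C=[px(x,y,275,8,215) for x,y in((180,42),(370,85),(280,495),(85,455))]
print("carrier corners", np.mean([at_z(d,*c,39) for c in C],0))
line("carr top",C[0],C[1],39);line("carr L",C[0],C[3],39);line("carr R",C[1],C[2],39)
C=[px(x-400,y,395,8,215) for x,y in((545,70),(733,135),(608,528),(420,462))]
print("cover corners", np.mean([at_z(d,*c,26) for c in C],0))
line("L",C[0],C[3],26);line("R",C[1],C[2],26)
E
```

```text
topTraceback (most recent call last):
  File "<stdin>", line 10, in <module>
  File "<stdin>", line 5, in fit
cv2.error: OpenCV(4.12.0) /io/opencv/modules/imgproc/src/convhull.cpp:143: error: (-215:Assertion failed) total >= 0 && (depth == CV_32F || depth == CV_32S) in function 'convexHull'
```

Slicing leaves the array non-contiguous, so I need a contiguous copy.

```bash
cat > m.py <<'E'
import cv2,numpy as np
from h import *
def fit(P,c,r,z0,z1,lab):
    m=(np.hypot(P[...,0]-c[0],P[...,1]-c[1])<r)&(P[...,2]>z0)&(P[...,2]<z1)
    Q=P[m].astype(np.float32)
    if len(Q)<5: print(lab,len(Q)); return
    (cx,cy),(w,h),a=cv2.minAreaRect(np.ascontiguousarray(Q[:,:2]))
    if w<h: a+=90; w,h=h,w
    print(lab,len(Q),"c",round(cx,1),round(cy,1),"size",round(w,1),round(h,1),"ang",round((a+90)%180-90,1),"zmed",np.median(Q[:,2]).round(1),"mean",Q.mean(0).round(1))
px=lambda x,y,ox,s,oy: ((x+.5)/s-.5+ox,(y+.5)/s-.5+oy)
def line(d,lab,p,q,zp):
    A=at_z(d,*p,zp);B=at_z(d,*q,zp);D=A-B
    print(lab,A.round(1),B.round(1),"mid",((A+B)/2).round(1),"len",np.hypot(*D[:2]).round(1),"ang",np.degrees(np.arctan2(D[1],D[0])).round(1))
E
python3 - <<'E'
from m import *
for n in("top","side"):
    d=np.load(n+"0.npz");P=cloud(d);print(n)
    fit(P,(600,256),45,32,60,"cell")
    fit(P,(514,264),45,32,60,"fat")
    fit(P,(428,271),45,26,60,"thin")
    fit(P,(505,6),75,36,43,"blocks")
    fit(P,(513,-258),30,52,62,"grip")
    fit(P,(508,-252),75,22,30,"plate")
d=np.load("top0.npz")
line(d,"dowel tip",px(262,104,275,8,215),px(188,420,275,8,215),57)
line(d,"holes",px(619-400,152,395,8,215),px(524-400,446,395,8,215),26)
line(d,"cell ends",px(148,140,160,6,185),px(277,145,160,6,185),30)
line(d,"cell sides",px(212,112,160,6,185),px(206,172,160,6,185),34)
C=[px(x,y,275,8,215) for x,y in((180,42),(370,85),(280,495),(85,455))]
print("carrier corners", np.mean([at_z(d,*c,39) for c in C],0))
line(d,"carr top",C[0],C[1],39);line(d,"carr L",C[0],C[3],39);line(d,"carr R",C[1],C[2],39)
C=[px(x-400,y,395,8,215) for x,y in((545,70),(733,135),(608,528),(420,462))]
print("cover corners", np.mean([at_z(d,*c,26) for c in C],0))
line(d,"L",C[0],C[3],26);line(d,"R",C[1],C[2],26)
E
```

```text
top
cell 230 c 603.6 258.9 size 48.8 25.5 ang 85.2 zmed 40.5 mean [602.6 258.3  40. ]
fat 390 c 517.2 267.7 size 58.2 32.9 ang 86.2 zmed 46.7 mean [516.4 266.3  45.8]
thin 123 c 430.5 273.1 size 48.4 14.3 ang 86.1 zmed 29.1 mean [430.3 273.3  29.1]
blocks 538 c 511.4 7.9 size 119.8 56.0 ang -12.2 zmed 38.8 mean [509.5   8.4  38.9]
grip 178 c 504.4 -253.9 size 39.3 24.4 ang -18.4 zmed 56.0 mean [ 504.2 -254.1   55.9]
plate 960 c 504.4 -254.3 size 120.4 57.0 ang -19.8 zmed 25.8 mean [ 503.7 -253.    25.8]
side
cell 253 c 602.2 262.4 size 50.8 25.8 ang 85.2 zmed 40.2 mean [600.7 264.3  39.5]
fat 488 c 517.0 271.8 size 63.3 33.3 ang 86.0 zmed 46.2 mean [513.5 275.4  44.7]
thin 142 c 430.1 276.5 size 51.4 13.4 ang 86.1 zmed 29.0 mean [429.5 277.3  29. ]
blocks 348 c 510.8 9.8 size 121.6 59.7 ang -12.9 zmed 38.5 mean [507.3  13.8  38.6]
grip 65 c 503.8 -249.8 size 36.2 24.0 ang -16.6 zmed 55.6 mean [ 504.7 -249.9   55.3]
plate 364 c 503.6 -252.1 size 123.4 60.9 ang -18.8 zmed 25.5 mean [ 500.  -244.2   25.5]
dowel tip [556.2  -2.2  57. ] [467.5  18.   57. ] mid [511.9   7.9  57. ] len 90.9
[... 171 characters left out ...]
59.7  30. ] len 50.1 ang 88.0
cell sides [615.3 259.5  34. ] [591.7 260.7  34. ] mid [603.5 260.1  34. ] len 23.6 ang -3.0
carrier corners [511.66803109   7.09927006  39.        ]
carr top [576.5  21.7  39. ] [564.2 -33.1  39. ] mid [570.4  -5.7  39. ] len 56.1 ang 77.3
carr L [576.5  21.7  39. ] [458.5  47.5  39. ] mid [517.5  34.6  39. ] len 120.8 ang -12.3
carr R [564.2 -33.1  39. ] [447.5  -7.7  39. ] mid [505.8 -20.4  39. ] len 119.5 ang -12.3
cover corners [ 505.05638875 -254.82824405   26.        ]
L [ 571.1 -247.8   26. ] [ 457.7 -208.1   26. ] mid [ 514.4 -228.    26. ] len 120.2 ang -19.3
R [ 552.2 -302.    26. ] [ 439.1 -261.4   26. ] mid [ 495.7 -281.7   26. ] len 120.2 ang -19.8
```

Poses, where the top and side views and the given sizes agree:

| Part | Position (mm) | Axis |
|---|---|---|
| Middle cell | (603.4, 260) | 85.5° |
| Carrier | (511.6, 7.9) | -12.4° |
| Cover | (504.5, -253.8) | -19.5° |

I'll travel to the cell now. The gripper goes half open so the fingers fit inside the bay.

```bash
python3 -m jog '[[[0.2,0.46,0],[0,0,0.03],-0.1],[[0.4,0.92,0],[0,0,0.06],-0.1],[[0.4,0.92,0],[0,0,0.06],-0.1]]'
```

```text
clock: 0.4
position: [290.6, -476.8, 231.1]
ee_rot: [-0.268, 0.964, 0.001, 0.0]
contact_force: [0.5, -1.4, 1.0]
gripper_width: 47.2
grasp_force: 0.0
```

```bash

python3 -m jog '[[[0.2,0.46,0],[0,0,0.03],-0.1],[[0.4,0.92,0],[0,0,0.06],-0.1],[[0.4,0.92,0],[0,0,0.06],-0.1]]' | sed -n 2p
python3 -m jog '[[[0.2,0.46,0],[0,0,0.03],-0.1],[[0.4,0.92,0],[0,0,0.06],-0.1],[[0.4,0.92,0],[0,0,0.06],-0.1]]' | sed -n 2p
python3 -m jog '[[[0.2,0.46,0],[0,0,0.03],-0.1],[[0.4,0.92,0],[0,0,0.06],-0.1],[[0.4,0.92,0],[0,0,0.06],-0.1]]' | sed -n 2p
python3 -m jog '[[[0.2,0.46,0],[0,0,0.03],-0.1],[[0.4,0.92,0],[0,0,0.06],-0.1],[[0.4,0.92,0],[0,0,0.06],-0.1]]' | sed -n 2p
python3 -m jog '[[[0.2,0.46,0],[0,0,0.03],-0.1],[[0.4,0.92,0],[0,0,0.06],-0.1],[[0.4,0.92,0],[0,0,0.06],-0.1]]' | sed -n 2p
python3 -m jog '[[[0.2,0.46,0],[0,0,0.03],-0.1],[[0.4,0.92,0],[0,0,0.06],-0.1],[[0.4,0.92,0],[0,0,0.06],-0.1]]' | sed -n 2p
python3 -m jog '[[[0.2,0.46,0],[0,0,0.03],-0.1],[[0.4,0.92,0],[0,0,0.06],-0.1],[[0.4,0.92,0],[0,0,0.06],-0.1],[[0.4,0.92,0],[0,0,0.06],-0.1]]'
```

```text
position: [330.8, -385.2, 231.3]
position: [371.1, -293.8, 231.4]
position: [411.4, -202.2, 231.4]
position: [451.7, -110.5, 231.3]
position: [491.9, -18.8, 231.0]
position: [532.0, 73.1, 230.6]
clock: 2.6
position: [569.9, 162.0, 230.2]
ee_rot: [-0.65, 0.76, 0.0, -0.001]
contact_force: [-1.2, -0.4, -0.7]
gripper_width: 47.0
grasp_force: 0.0
```

```bash
cat > st.py <<'E'
from bench import read_state
import numpy as np
from scipy.spatial.transform import Rotation as R
def st():
    s=read_state(); M=R.from_quat(s["ee_rot"]).as_matrix()
    print("t",round(s["clock"],2),"pos",s["position"].round(1),"yaw_y",np.degrees(np.arctan2(M[1,1],M[0,1])).round(2),"z",M[:,2].round(4),"F",s["contact_force"].round(1),"T",s["wrist_torque"].round(2),"w",round(s["gripper_width"],1),"g",round(s["grasp_force"],1)); return s
if __name__=="__main__": st()
E
python3 st.py
```

```text
t 2.6 pos [569.9 162.  230.2] yaw_y 171.05 z [-0.0021 -0.0013 -1.    ] F [-1.2 -0.4 -0.7] T [-0.03  0.03 -0.04] w 47.0 g 0.0
```

```bash

python3 -m jog '[[[0.17,0.5,-0.2],[0,0,0.02],-0.1],[[0.335,0.98,-0.5],[0,0,0.037],-0.1],[[0.335,0.98,-0.9],[0,0,0.037],-0.1],[[0.335,0.98,-0.9],[0,0,0.037],-0.1],[[0.335,0.98,-0.9],[0,0,0.037],-0.1]]' >/dev/null
python3 st.py; python3 - <<'E'
from bench import *
import cv2,numpy as np
d=get_image("top"); np.savez("top1.npz",**d); e=get_image("side")
f=d["frame"][:,:,::-1]; g=e["frame"][:,:,::-1]
cv2.imwrite("pics/t1.png",np.hstack([cv2.resize(f[150:290,130:240],(440,560)),cv2.resize(g[230:370,210:300],(360,560))]))
E
```

```text
t 3.1 pos [603.2 258.7 141. ] yaw_y 175.48 z [-0.0017 -0.0024 -1.    ] F [ 0.2 -0.6  0.8] T [-0.03 -0.06  0.01] w 47.1 g 0.0
```

View pics/t1.png

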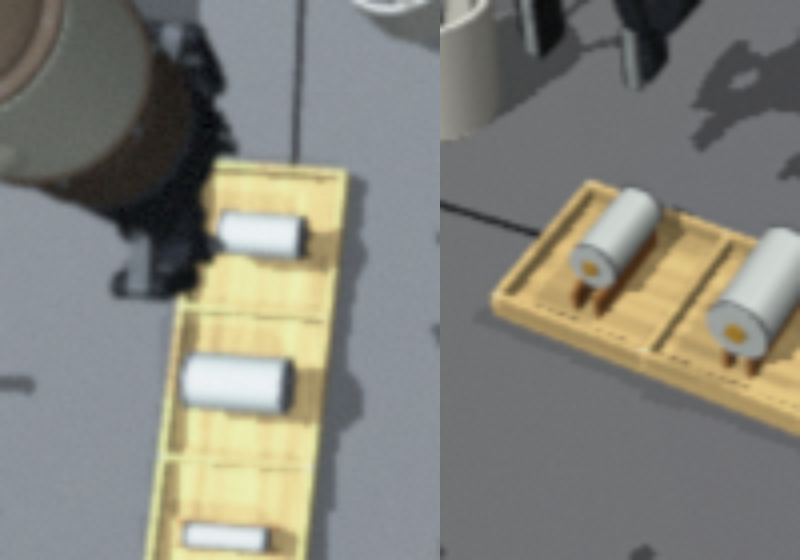

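The gripper hangs above the middle cell. The offset in the top view is parallax from its height. The cells are undisturbed and the cup is clear, so I'll descend and grip.

```bash

python3 -m jog '[[[0,0.01,-0.4],[0,0,0],-0.1],[[0,0.01,-0.8],[0,0,0],-0.1],[[0,0.01,-0.8],[0,0,0],-0.1],[[0,0.01,-0.8],[0,0,0],-0.1]]' >/dev/null
python3 st.py
python3 -m jog '[[[0,0,-0.15],[0,0,0],-0.1],[[0,0,-0.3],[0,0,0],-0.1],[[0,0,-0.4],[0,0,0],-0.1],[[0,0,-0.49],[0,0,0],-0.1],[[0,0,-0.49],[0,0,0],-0.1],[[0,0,-0.49],[0,0,0],-0.1]]' >/dev/null
python3 st.py
```

```text
t 3.6 pos [604.4 261.7  63.8] yaw_y 175.57 z [ 2.9e-03  8.0e-04 -1.0e+00] F [0.5 0.2 0.9] T [ 0.   -0.02  0.01] w 47.1 g 0.0
t 4.2 pos [603.2 262.1  12.1] yaw_y 175.59 z [-2.e-04 -4.e-04 -1.e+00] F [-0.9  0.4  0.1] T [ 0.01 -0.01 -0.02] w 46.7 g 0.0
```

```bash

python3 -m jog '[[[0,0,0],[0,0,0],0.3],[[0,0,0],[0,0,0],1],[[0,0,0],[0,0,0],1],[[0,0,0],[0,0,0],1],[[0,0,0],[0,0,0],1],[[0,0,0],[0,0,0],1]]' >/dev/null
python3 st.py;python3 st.py
python3 -m jog '[[[0,0,0.2],[0,0,0],1],[[0,0,0.4],[0,0,0],1],[[0,0,0.8],[0,0,0],1],[[0,0,0.8],[0,0,0],1],[[0,0,0.8],[0,0,0],1],[[0,0,0.8],[0,0,0],1]]' >/dev/null
python3 st.py
python3 - <<'E'
from bench import *
from m import *
d=get_image("side"); P=cloud(d); np.savez("side2.npz",**d)
cv2.imwrite("pics/s2.png",cv2.resize(d["frame"][150:330,180:360,::-1],(560,560)))
E
```

```text
t 4.8 pos [603.6 262.4  13.1] yaw_y 175.59 z [ 1.3e-03  7.0e-04 -1.0e+00] F [-0.  -0.1  4.1] T [ 0.1   0.15 -0.03] w 24.1 g 58.8
t 4.8 pos [603.6 262.4  13.1] yaw_y 175.59 z [ 1.3e-03  7.0e-04 -1.0e+00] F [-0.  -0.1  4.1] T [ 0.1   0.15 -0.03] w 24.1 g 58.8
t 5.4 pos [602.  261.4  90.8] yaw_y 175.54 z [-0.0028 -0.0012 -1.    ] F [-1.1 -0.2 -1.6] T [0.05 0.06 0.01] w 23.8 g 59.0
```

View pics/s2.png

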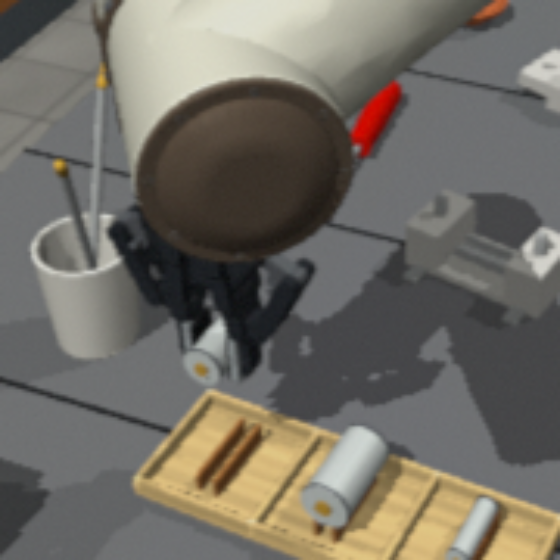

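The cell is held level in the pads. The other two cells haven't moved, and the carrier is clear. Carrying it over to the cradle.

```bash

python3 -m jog '[[[0,0,0.2],[0,0,0],1],[[0,0,0.5],[0,0,-0.06],1],[[-0.1,-0.3,0.5],[0,0,-0.13],1],[[-0.2,-0.6,0.5],[0,0,-0.2],1],[[-0.29,-0.85,0.5],[0,0,-0.27],1],[[-0.29,-0.85,0.5],[0,0,-0.27],1]]' >/dev/null
python3 -m jog '[[[-0.1,-0.3,0],[0,0,-0.06],1],[[-0.2,-0.6,0],[0,0,-0.13],1],[[-0.29,-0.85,0],[0,0,-0.2],1],[[-0.29,-0.85,0],[0,0,-0.27],1],[[-0.29,-0.85,0],[0,0,-0.27],1]]' >/dev/null
python3 -m jog '[[[-0.1,-0.3,0],[0,0,-0.06],1],[[-0.2,-0.6,0],[0,0,-0.13],1],[[-0.29,-0.84,0],[0,0,-0.2],1],[[-0.29,-0.84,0],[0,0,-0.276],1],[[-0.29,-0.84,0],[0,0,-0.276],1],[[-0.29,-0.84,0],[0,0,-0.276],1]]' >/dev/null
python3 st.py
python3 - <<'E'
from bench import *
from m import *
d=get_image("side"); P=cloud(d); np.savez("side3.npz",**d)
e=get_image("top"); np.savez("top3.npz",**e)
cv2.imwrite("pics/s3.png",np.hstack([cv2.resize(d["frame"][130:270,260:400,::-1],(400,400)),cv2.resize(e["frame"][180:320,240:380,::-1],(400,400))]))
E
```

```text
t 7.15 pos [516.5   8.6 142. ] yaw_y 77.98 z [-2.e-04 -1.e-04 -1.e+00] F [ 0.7 -0.2 -0.7] T [ 0.03 -0.05 -0.04] w 24.2 g 59.0
```

View pics/s3.png

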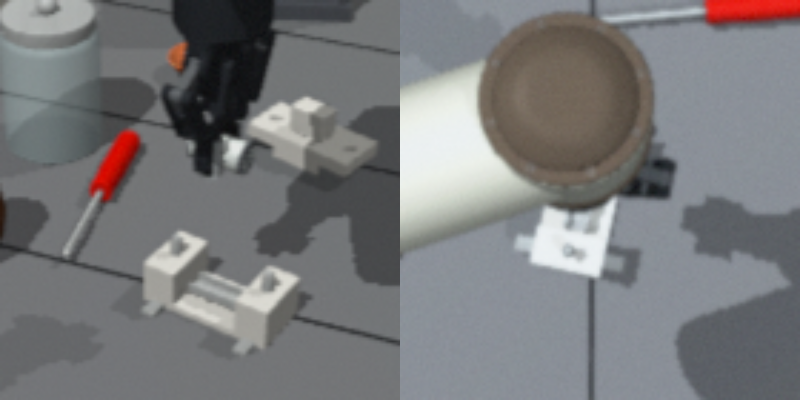

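The side crop shows the cell held in the pads above and beyond the carrier, lined up with it. The screwdriver and canister are clear. Descending in stages.

```bash

python3 -m jog '[[[-0.025,-0.01,-0.3],[0,0,-0.003],1],[[-0.025,-0.01,-0.6],[0,0,-0.003],1],[[-0.025,-0.01,-0.8],[0,0,-0.003],1],[[-0.025,-0.01,-0.8],[0,0,-0.003],1],[[-0.025,-0.01,-0.8],[0,0,-0.003],1],[[-0.025,-0.01,-0.8],[0,0,-0.003],1]]' >/dev/null
python3 st.py
python3 - <<'E'
from bench import *
from m import *
d=get_image("side"); P=cloud(d)
m=(np.hypot(P[...,0]-512,P[...,1]-8)<60)&(P[...,2]>57)&(P[...,2]<100); 
e=get_image("top"); 
np.savez("side4.npz",**d);np.savez("top4.npz",**e)
cv2.imwrite("pics/s4.png",np.hstack([cv2.resize(d["frame"][190:270,290:380,::-1],(630,560),interpolation=2)]))
E
```

```text
t 7.85 pos [514.8   7.5  63.5] yaw_y 77.39 z [ 2.6e-03  5.0e-04 -1.0e+00] F [-0.5 -0.1 -1.1] T [ 0.02 -0.01  0.01] w 24.4 g 59.0
```

View pics/s4.png

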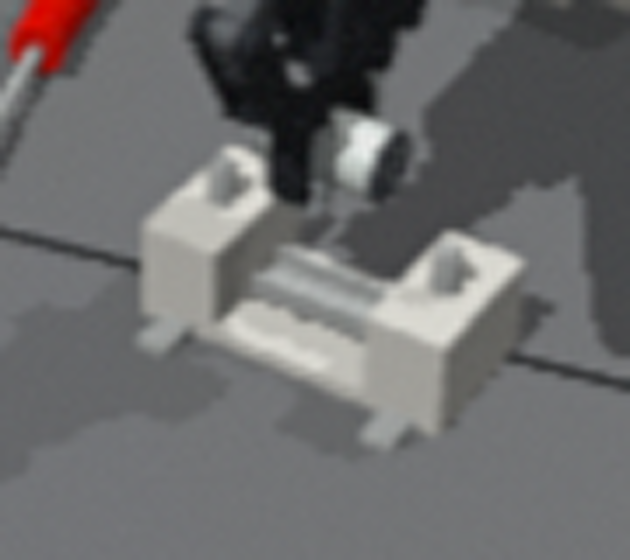

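```bash
python3 - <<'E'
from m import *
d=np.load("side4.npz")
print("end face",at_z(d,*px(393,165,290,7,190),80).round(1),"want",487.2,13.3)
print("bottom of end",at_z(d,*px(385,200,290,7,190),67.5).round(1))
print("dowel feet",at_z(d,*px(226,205,290,7,190),39).round(1),at_z(d,*px(440,290,290,7,190),39).round(1), "want",(511.6+44,7.9-9.7),(511.6-44,7.9+9.7))
print("corners near blk",[at_z(d,*px(x,y,290,7,190),39).round(1) for x,y in((368,310),(445,345),(525,265),(455,230))])
P=cloud(d); m=(np.hypot(P[...,0]-500,P[...,1]-10)<30)&(P[...,2]>62)&(P[...,2]<96); Q=P[m]
print(len(Q),Q.min(0).round(1),Q.max(0).round(1))
E
```

```text
end face [488.6  13.1  80. ] want 487.2 13.3
bottom of end [489.7  16.6  67.5]
dowel feet [551.2   3.6  39. ] [467.5  21.5  39. ] want (555.6, -1.799999999999999) (467.6, 17.6)
corners near blk [array([486.8,  40.3,  39. ]), array([457.4,  48.3,  39. ]), array([444.4,  -1.9,  39. ]), array([472.4, -11.8,  39. ])]
198 [487.   -7.1  63.3] [521.9  35.5  95.6]
```

The side view puts the cell's end face at (488.6, 13.1), against a wanted (487.2, 13.3), so the alignment is good. Lowering into the cradle, then releasing.

```bash

python3 -m jog '[[[-0.01,0,-0.15],[0,0,0],1],[[-0.01,0,-0.3],[0,0,0],1],[[-0.01,0,-0.4],[0,0,0],1],[[-0.01,0,-0.45],[0,0,0],1],[[-0.01,0,-0.48],[0,0,0],1],[[-0.01,0,-0.49],[0,0,0],1],[[-0.01,0,-0.49],[0,0,0],1],[[-0.01,0,-0.49],[0,0,0],1]]' >/dev/null
python3 st.py
```

```text
t 8.75 pos [513.2   7.3  14. ] yaw_y 77.31 z [ 1.5e-03  4.0e-04 -1.0e+00] F [-1.2  0.8  2.5] T [0.23 0.2  0.01] w 24.4 g 59.2
```

Light upward force (about 2.5 N) suggests it is just touching the cradle. Opening to about 47 mm and rising.

```bash

python3 -m jog '[[[0,0,0],[0,0,0],0.3],[[0,0,0],[0,0,0],0],[[0,0,0],[0,0,0],-0.1],[[0,0,0],[0,0,0],-0.1],[[0,0,0],[0,0,0],-0.1],[[0,0,0],[0,0,0],-0.1],[[0,0,0],[0,0,0],-0.1]]' >/dev/null
python3 st.py
python3 -m jog '[[[0,0,0.1],[0,0,0],-0.1],[[0,0,0.25],[0,0,0],-0.1],[[0,0,0.5],[0,0,0],-0.1],[[0,0,0.95],[0,0,0],-0.1],[[0,0,0.95],[0,0,0],-0.1]]' >/dev/null
python3 -m jog '[[[0,-0.4,0.1],[0,0,0],-0.1],[[0,-0.8,0.3],[0,0,0],-0.1],[[0,-1,0.3],[0,0,0],-0.1]]' >/dev/null
python3 -m jog '[[[0,-0.4,0],[0,0,-0.03],-0.1],[[0,-0.8,0],[0,0,-0.05],-0.1],[[0,-1,0],[0,0,-0.05],-0.1]]' >/dev/null
python3 st.py
python3 - <<'E'
from bench import *
from m import *
e=get_image("top"); P=cloud(e); np.savez("top5.npz",**e); np.savez("side5.npz",**get_image("side"))
fit(P,(511.6,7.9),27,33,60,"cell")
fit(P,(511.6,7.9),75,36,40.5,"blocks")
fit(P,(504.5,-254),30,52,62,"grip")
cv2.imwrite("pics/t5.png",cv2.resize(e["frame"][215:285,275:325,::-1],None,fx=8,fy=8,interpolation=2))
E
```

```text
t 9.45 pos [512.6   7.   13.3] yaw_y 77.3 z [-1.e-04 -0.e+00 -1.e+00] F [-1.   0.3  0.4] T [0.04 0.02 0.  ] w 47.0 g 0.0
t 10.55 pos [ 512.3 -195.4  138.8] yaw_y 71.14 z [ 8.e-04 -2.e-04 -1.e+00] F [0.5 0.3 0.9] T [0.06 0.01 0.02] w 46.9 g 0.0
cell 34 c 506.8 18.9 size 32.8 6.2 ang -10.4 zmed 39.8 mean [504.1  19.3  39.4]
blocks 120 c 490.1 29.3 size 69.2 24.3 ang -9.8 zmed 38.4 mean [475.2  31.   38.3]
grip 34 c 488.1 -248.6 size 23.0 8.9 ang -87.2 zmed 55.9 mean [ 488.3 -251.1   55.8]
```

View pics/t5.png

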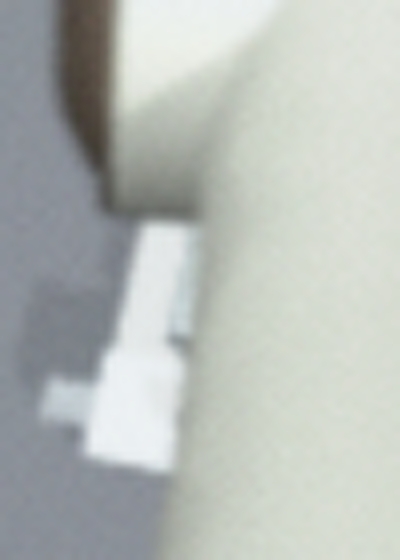

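The arm hides the carrier in the top crop. I'll check the cell once the gripper is over the cover.

```bash

python3 -m jog '[[[-0.04,-0.3,0],[0,0,-0.006],-0.1],[[-0.078,-0.585,-0.2],[0,0,-0.006],-0.1],[[-0.078,-0.585,-0.6],[0,0,-0.006],-0.1],[[-0.078,-0.585,-0.6],[0,0,-0.006],-0.1],[[-0.078,-0.585,-0.6],[0,0,-0.006],-0.1]]' >/dev/null
python3 st.py
python3 - <<'E'
from bench import *
from m import *
e=get_image("top"); P=cloud(e); np.savez("top6.npz",**e); d=get_image("side"); np.savez("side6.npz",**d)
fit(P,(511.6,7.9),27,33,60,"cell")
fit(P,(511.6,7.9),75,36,40.5,"blocks")
fit(P,(504.5,-254),30,52,58,"grip")
cv2.imwrite("pics/t6.png",np.hstack([cv2.resize(e["frame"][215:285,275:325,::-1],(400,560),interpolation=2),cv2.resize(d["frame"][130:260,300:400,::-1],(400,560),interpolation=2)]))
E
```

```text
t 11.15 pos [ 504.8 -250.9   78.6] yaw_y 70.66 z [-1.3e-03 -3.0e-04 -1.0e+00] F [0.5 0.2 0.3] T [ 0.06 -0.08 -0.02] w 46.7 g 0.0
cell 235 c 512.4 7.5 size 49.5 25.3 ang -12.3 zmed 41.4 mean [511.8   7.5  40.9]
blocks 530 c 511.5 7.8 size 120.1 55.9 ang -12.2 zmed 38.5 mean [511.    8.1  38.4]
grip 59 c 494.2 -249.8 size 23.1 17.5 ang 71.0 zmed 55.9 mean [ 493.5 -248.8   55.7]
```

View pics/t6.png

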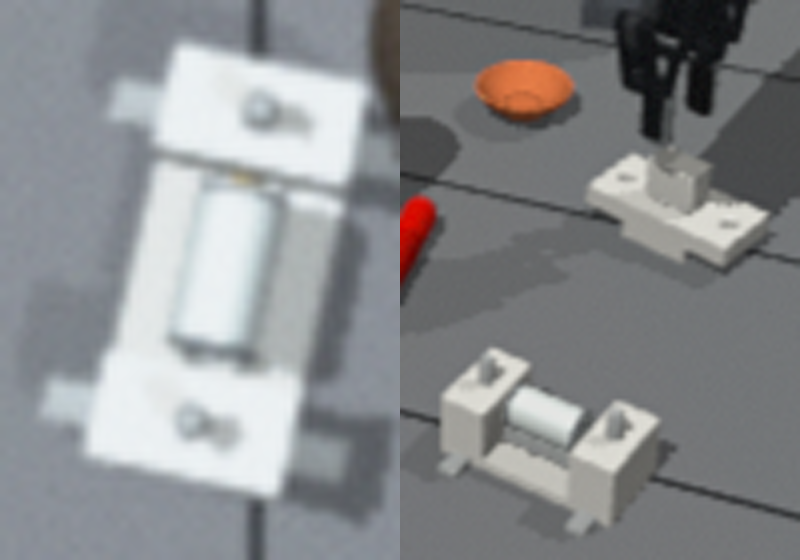

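The top crop shows the cell lying between the blocks. Fitted centre is (512.4, 7.5) at -12.3°, within 1 mm of the carrier centre. The fingers stand astride the cover's grip block, so I'll grip the cover.

```bash

python3 -m jog '[[[0,-0.03,-0.15],[0,0,-0.002],-0.1],[[0,-0.03,-0.3],[0,0,-0.002],-0.1],[[0,-0.03,-0.42],[0,0,-0.002],-0.1],[[0,-0.03,-0.48],[0,0,-0.002],-0.1],[[0,-0.03,-0.48],[0,0,-0.002],-0.1],[[0,-0.03,-0.48],[0,0,-0.002],-0.1]]' >/dev/null
python3 st.py
python3 -m jog '[[[0,0,0],[0,0,0],0.3],[[0,0,0],[0,0,0],1],[[0,0,0],[0,0,0],1],[[0,0,0],[0,0,0],1],[[0,0,0],[0,0,0],1],[[0,0,0],[0,0,0],1],[[0,0,0],[0,0,0],1]]' >/dev/null
python3 st.py
python3 - <<'E'
from bench import *
from m import *
for n in("top","side"):
    e=get_image(n); P=cloud(e); np.savez(n+"7.npz",**e)
    fit(P,(504.5,-254),75,22,30,"plate")
E
```

```text
t 11.85 pos [ 505.5 -254.5   31. ] yaw_y 70.37 z [ 1.2e-03 -5.0e-04 -1.0e+00] F [-0.6 -0.1 -0.5] T [-0.03  0.04 -0.01] w 47.2 g 0.0
t 12.55 pos [ 505.5 -254.7   31.2] yaw_y 70.36 z [ 1.7e-03 -6.0e-04 -1.0e+00] F [0.8 0.3 5.6] T [ 0.24  0.08 -0.02] w 22.7 g 59.6
plate 438 c 472.9 -243.1 size 56.7 52.8 ang 70.4 zmed 25.9 mean [ 470.6 -240.5   25.8]
plate 354 c 504.1 -251.3 size 122.3 62.2 ang -20.0 zmed 25.4 mean [ 499.7 -243.7   25.4]
```

```bash

python3 -m jog '[[[0,0,0.1],[0,0,0],1],[[0,0,0.3],[0,0,0],1],[[0,0,0.6],[0,0,0],1],[[0,0,0.9],[0,0,0],1],[[0,0,0.9],[0,0,0],1]]' >/dev/null
python3 -m jog '[[[0.02,0.3,0],[0,0,0.03],1],[[0.02,0.6,0],[0,0,0.06],1],[[0.02,0.9,0],[0,0,0.06],1],[[0.02,0.9,0],[0,0,0.06],1]]' >/dev/null
python3 -m jog '[[[0.02,0.3,0],[0,0,0],1],[[0.02,0.6,0],[0,0,0],1],[[0.02,0.9,0],[0,0,0],1],[[0.02,0.9,0],[0,0,0],1]]' >/dev/null
python3 -m jog '[[[0.02,0.3,0],[0,0,0],1],[[0.03,0.6,0],[0,0,0],1],[[0.03,0.82,-0.2],[0,0,0],1],[[0.03,0.82,-0.2],[0,0,0],1],[[0.03,0.82,-0.2],[0,0,0],1],[[0.03,0.82,-0.2],[0,0,0],1],[[0.03,0.82,-0.2],[0,0,0],1]]' >/dev/null
python3 st.py
```

```text
t 14.65 pos [512.    6.6 100.7] yaw_y 77.46 z [ 7.e-04  1.e-04 -1.e+00] F [ 0.4  0.5 -1.4] T [-0.07  0.01  0.02] w 22.7 g 59.5
```

```bash

python3 -m jog '[[[0.008,0.01,0],[0,0,0.002],1],[[0.008,0.01,0],[0,0,0.002],1],[[0.008,0.01,0],[0,0,0.002],1],[[0.008,0.01,0],[0,0,0.002],1]]' >/dev/null
python3 st.py
python3 - <<'E'
from bench import *
from m import *
for n in("top","side"):
    e=get_image(n); P=cloud(e); np.savez(n+"8.npz",**e)
    fit(P,(511.6,7.9),75,91,99,"plate")
    if n=="side": s=cv2.resize(e["frame"][170:270,280:400,::-1],(720,600),interpolation=2)
cv2.imwrite("pics/s8.png",s)
E
```

```text
t 15.05 pos [512.6   8.4 100.4] yaw_y 77.77 z [ 2.e-04  1.e-04 -1.e+00] F [ 0.1  0.7 -1.9] T [ 0.05 -0.01 -0.03] w 22.9 g 59.5
plate 402 c 475.0 16.2 size 56.2 45.2 ang 78.0 zmed 94.7 mean [470.   15.   94.6]
plate 583 c 511.9 9.6 size 123.8 61.9 ang -12.7 zmed 94.7 mean [505.5  18.7  94.6]
```

View pics/s8.png

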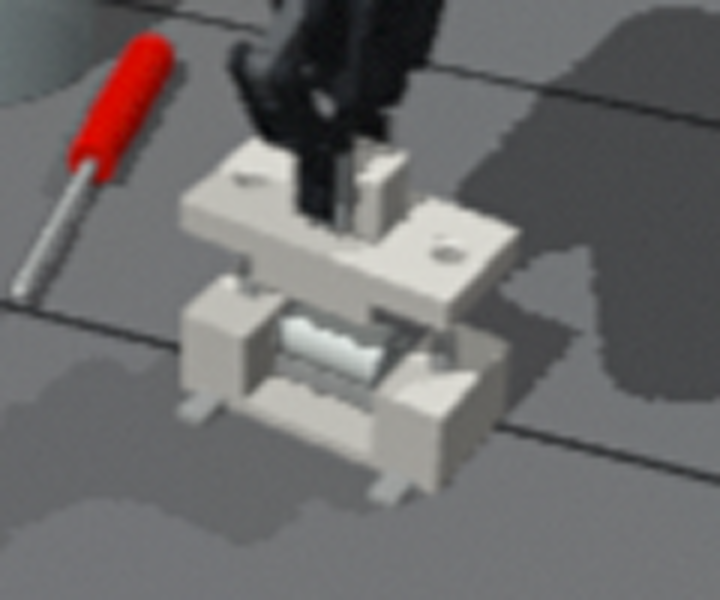

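```bash
python3 - <<'E'
from m import *
d=np.load("side8.npz"); t=np.load("top8.npz"); q=lambda x,y:px(x,y,280,6,170)
for n,a,b in(("front",(440,297),(440,418)),("left",(182,205),(183,312)),("right",(522,232),(508,350))):
    print(n,at_z(d,*q(*a),94.7).round(1),at_z(d,*q(*b),39).round(1))
line(d,"holes",q(250,180),q(449,253),94.7)
d6=np.load("side6.npz")
# enlarged holes & dowels (side) plus top-visible hole for the record
a=cv2.resize(d["frame"][190:225,300:370,::-1],None,fx=11,fy=11,interpolation=2)[:300]
b=cv2.resize(d6["frame"][205:240,300:370,::-1],None,fx=11,fy=11,interpolation=2)[:300]
cv2.imwrite("pics/hd.png",np.vstack([a,b])[:600])
E
```

```text
front [461.1  47.3  94.7] [457.5  49.8  39. ]
left [572.7  27.4  94.7] [574.   24.1  39. ]
right [443.8  -3.5  94.7] [4.446e+02 2.000e-01 3.900e+01]
holes [553.9   1.8  94.7] [466.1  19.7  94.7] mid [510.   10.8  94.7] len 89.6 ang -11.5
```

All measures agree within about 2 mm. Descending onto the dowels in small steps while watching the force.

```bash

python3 -m jog '[[[0,0,-0.1],[0,0,0],1],[[0,0,-0.2],[0,0,0],1],[[0,0,-0.23],[0,0,0],1],[[0,0,-0.23],[0,0,0],1]]' >/dev/null; python3 st.py
python3 -m jog '[[[0,0,-0.02],[0,0,0],1],[[0,0,-0.02],[0,0,0],1],[[0,0,-0.02],[0,0,0],1]]' >/dev/null; python3 st.py
python3 -m jog '[[[0,0,-0.02],[0,0,0],1],[[0,0,-0.02],[0,0,0],1],[[0,0,-0.02],[0,0,0],1]]' >/dev/null; python3 st.py
```

```text
t 15.55 pos [511.9   8.3  76.2] yaw_y 77.78 z [-2.4e-03 -8.0e-04 -1.0e+00] F [ 0.2  0.1 -0.9] T [-0.    0.01 -0.02] w 23.1 g 59.5
t 15.85 pos [512.8   8.6  75.5] yaw_y 77.78 z [ 4.e-04  1.e-04 -1.e+00] F [ 0.1  0.5 -1.4] T [-0.04  0.03  0.04] w 23.2 g 59.5
t 16.15 pos [512.6   8.5  73.3] yaw_y 77.78 z [ 0.  0. -1.] F [ 0.1 -0.2 -0.2] T [-0.03  0.05  0.  ] w 22.7 g 59.5
```

```bash

python3 -m jog '[[[0,-0.005,-0.02],[0,0,0],1],[[0,-0.005,-0.02],[0,0,0],1],[[0,-0.005,-0.02],[0,0,0],1]]' >/dev/null; python3 st.py
python3 -m jog '[[[0,0,-0.02],[0,0,0],1],[[0,0,-0.02],[0,0,0],1],[[0,0,-0.02],[0,0,0],1]]' >/dev/null; python3 st.py
python3 -m jog '[[[0,0,-0.02],[0,0,0],1],[[0,0,-0.02],[0,0,0],1],[[0,0,-0.02],[0,0,0],1]]' >/dev/null; python3 st.py
```

```text
t 16.45 pos [512.6   8.   71.2] yaw_y 77.77 z [-1.e-04 -0.e+00 -1.e+00] F [ 0.5 -0.  -1.4] T [-0.01 -0.02  0.01] w 22.5 g 59.5
t 16.75 pos [512.6   8.   69.2] yaw_y 77.78 z [-2.e-04 -1.e-04 -1.e+00] F [ 0.9  0.7 -0.6] T [0.03 0.01 0.03] w 23.1 g 59.5
t 17.05 pos [512.5   8.   67.2] yaw_y 77.77 z [-2.e-04 -1.e-04 -1.e+00] F [-0.1  0.4 -1.2] T [-0.01  0.   -0.04] w 22.7 g 59.5
```

The dowels are about 9 mm into the holes with no side force. Pressing on to the springs and the seam.

```bash

python3 -m jog '[[[0,0,-0.02],[0,0,0],1],[[0,0,-0.04],[0,0,0],1],[[0,0,-0.04],[0,0,0],1]]' >/dev/null; python3 st.py
python3 -m jog '[[[0,0,-0.02],[0,0,0],1],[[0,0,-0.03],[0,0,0],1],[[0,0,-0.03],[0,0,0],1]]' >/dev/null; python3 st.py
python3 -m jog '[[[0,0,-0.01],[0,0,0],1],[[0,0,-0.02],[0,0,0],1],[[0,0,-0.02],[0,0,0],1]]' >/dev/null; python3 st.py
python3 -m jog '[[[0,0,-0.01],[0,0,0],1],[[0,0,-0.01],[0,0,0],1],[[0,0,-0.01],[0,0,0],1]]' >/dev/null; python3 st.py
```

```text
t 17.35 pos [512.6   8.   63.1] yaw_y 77.78 z [-2.e-04 -1.e-04 -1.e+00] F [-0.6  0.1 -1.2] T [-0.01 -0.02  0.01] w 23.1 g 59.6
t 17.65 pos [512.8   8.   60.8] yaw_y 77.79 z [ 4.e-04 -1.e-04 -1.e+00] F [-1.1  1.   5.6] T [0.   0.44 0.  ] w 23.3 g 60.2
t 17.95 pos [512.9   8.   59.1] yaw_y 77.8 z [ 7.e-04 -1.e-04 -1.e+00] F [-1.9  1.1  7.5] T [0.11 0.75 0.02] w 22.7 g 60.6
t 18.25 pos [512.9   8.   58.5] yaw_y 77.81 z [ 9.e-04 -1.e-04 -1.e+00] F [-2.4  0.5  8.5] T [0.04 0.86 0.03] w 23.1 g 61.0
```

```bash

python3 -m jog '[[[0,0,-0.01],[0,0,0],1],[[0,0,-0.01],[0,0,0],1],[[0,0,-0.01],[0,0,0],1]]' >/dev/null; python3 st.py
python3 -m jog '[[[0,0,-0.01],[0,0,0],1],[[0,0,-0.01],[0,0,0],1],[[0,0,-0.01],[0,0,0],1]]' >/dev/null; python3 st.py
python3 -m jog '[[[0,0,-0.01],[0,0,0],1],[[0,0,-0.01],[0,0,0],1],[[0,0,-0.01],[0,0,0],1]]' >/dev/null; python3 st.py
```

```text
t 18.55 pos [512.9   8.   58.2] yaw_y 77.83 z [ 1.2e-03 -2.0e-04 -1.0e+00] F [-4.5  0.7 13.1] T [0.18 1.36 0.02] w 22.9 g 61.6
t 18.85 pos [512.9   8.   58.1] yaw_y 77.84 z [ 1.3e-03 -3.0e-04 -1.0e+00] F [-7.7  1.7 19.7] T [0.29 2.01 0.01] w 23.1 g 62.5
t 19.15 pos [512.9   8.   58.1] yaw_y 77.86 z [ 1.6e-03 -5.0e-04 -1.0e+00] F [-10.1   2.2  27.1] T [ 0.46  2.76 -0.01] w 23.0 g 63.4
```

It bottomed at TCP z=58.1 (58.2 predicted) with 27 N of push. I'll hold briefly and check the seam.

```bash

python3 -m jog '[[[0,0,0],[0,0,0],1],[[0,0,0],[0,0,0],1],[[0,0,0],[0,0,0],1],[[0,0,0],[0,0,0],1],[[0,0,0],[0,0,0],1]]' >/dev/null; python3 st.py
python3 - <<'E'
from bench import *
from m import *
e=get_image("side"); P=cloud(e)
fit(P,(511.6,7.9),75,49,56,"plate")
cv2.imwrite("pics/s9.png",cv2.resize(e["frame"][180:270,285:395,::-1],(733,600),interpolation=2))
E
```

```text
t 19.65 pos [512.9   8.1  58.1] yaw_y 77.86 z [ 1.7e-03 -4.0e-04 -1.0e+00] F [-10.3   2.2  26.6] T [ 0.44  2.72 -0.06] w 22.9 g 63.4
plate 563 c 510.7 10.4 size 121.3 59.9 ang -12.6 zmed 52.7 mean [506.   18.2  52.6]
```

View pics/s9.png

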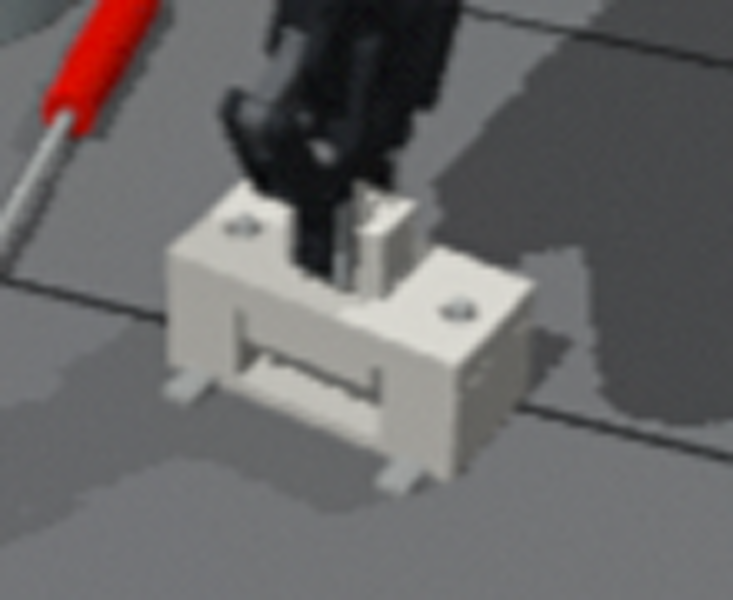

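The seam is closed: the cover sits flush on the blocks, with dowel tips visible in both holes at crop (242,227) and (459,310). The plate top reads 52.7 mm against 53 expected, and the push holds steady at about 27 N. Handing in.

```bash
python3 -c "from bench import *; print(job_done())"
```

```text
the job is handed in; nothing more can be done
None
```

The job is handed in: the middle cell is in the cradle, the cover is on both dowels with the seam closed, and the arm is still pressing with about 27 N; the hand-in call returned no verdict.

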